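Make up the seal kit and the fan kit

TASK

Make up the two tool kits on their plywood boards. The seal kit, on the board with two dark marks, gets the red-handled hook pick on the shorter mark and the screwdriver on the longer one; the fan kit, on the board with three marks, gets the spanner on the long mark, the hexagon bolt on the square-ended short mark and the oval white plug on the round-ended one. Lay each thing flat, centred inside its mark and along it (either way round), and leave all five in place.

Things in the scene. Friction and masses are not known exactly. Their poses are not given: they have to be found in the camera images.
- pick_center (a point): Seal pick: red round handle, thin steel shaft with a bent hook, 36 x 154 x 14 mm, lying flat. The point is the centre of its outline, 7 mm above its underside; y runs along it, towards the handle's end. The handle is 16 mm thick, its axis 10 mm to the -x side of the point, from 3 to 77 mm along +y: grip it across x there, about 18 mm along +y. Goes on the shorter mark of the board with two marks.
- screwdriver_center (a point): Slotted screwdriver with a thick grey and red handle, 31 x 205 x 34 mm, lying flat. The point is the centre of its outline, 17 mm above its underside; y runs along it, towards the blade's tip. The handle runs from 98 mm on the -y side to 22 mm on the +y side and is about 30 mm thick; the steel shaft is 7 mm thick, 5 to 12 mm above the surface. Grip the handle across x, about 35 mm along -y. Goes on the longer mark of the board with two marks.
- spanner_center (a point): Steel combination spanner lying flat, 33 x 195 x 8 mm. The point is its middle, 4 mm above the underside; y runs along it. Grip the shank there, across x: 14 mm wide, its top 6 mm above the surface. Goes on the long mark of the board with three marks.
- bolt_center (a point): Steel hexagon-head bolt lying on its side, 20 x 53 x 17 mm. The point is its middle, 9.5 mm above the surface; y runs along it towards the head. The shank is 10 mm thick and lies 2 to 14 mm above the surface: grip it there, across x. Goes on the square-ended short mark of the board with three marks.
- plug_center (a point): Smooth oval white plastic plug, 20 x 32 x 8 mm, lying flat. The point is its middle, 4 mm above its underside; y runs along it. Grip it across x (20 mm). Goes on the round-ended short mark of the board with three marks.
- seal_board: Plywood kit board for the seal job, the one with two marks, fixed, 170 mm (x) by 235 mm (y); origin at its centre on the bench, top 10 mm above. Its dark painted marks lie along y, flush with the top: a shorter one 56 x 174 mm centred at x = +50, y = 0 mm, and a longer one 51 x 225 mm centred at x = -48, y = 0 mm.
- fan_board: Plywood kit board for the fan job, the one with three marks, fixed, 160 mm (x) by 235 mm (y); origin at its centre on the bench, top 10 mm above. Its dark painted marks lie along y, flush with the top: a long one 53 x 215 mm centred at x = +45, y = 0 mm; a square-ended short one 40 x 73 mm centred at x = -40, y = +55 mm; a round-ended short one 40 x 52 mm centred at x = -40, y = -55 mm.
Things that resemble listed ones, but are neither listed nor needed, are in the scene too. Several things look just like the part that bears plug_center: the one meant starts farthest from the robot's base.

How it is judged:
At the end, for the whole second after the job is handed in: Each thing lies flat and at rest on its board, centre within 12 mm (along and across the board) of its own mark's centre, within 6 mm of its resting height; pick, screwdriver and spanner within 0.2, bolt 0.4, plug 0.6 rad of the mark's direction, either way round (x of pick_center in the frame of seal_board between 0.038 and 0.062 m and y of pick_center in the frame of seal_board between -0.012 and 0.012 m and z of pick_center in the frame of seal_board between 0.011 and 0.023 m and angle between the y axis of each of pick_center, screwdriver_center and the y axis of seal_board, either way round below 0.2 rad and linear speed of each of pick, screwdriver, spanner, bolt, plug below 0.02 m/s and x of screwdriver_center in the frame of seal_board between -0.06 and -0.036 m and y of screwdriver_center in the frame of seal_board between -0.012 and 0.012 m and z of screwdriver_center in the frame of seal_board between 0.021 and 0.033 m and x of spanner_center in the frame of fan_board between 0.033 and 0.057 m and y of spanner_center in the frame of fan_board between -0.012 and 0.012 m and z of spanner_center in the frame of fan_board between 0.008 and 0.02 m and angle between the y axis of spanner_center and the y axis of fan_board, either way round below 0.2 rad and x of bolt_center in the frame of fan_board between -0.052 and -0.028 m and y of bolt_center in the frame of fan_board between 0.043 and 0.067 m and z of bolt_center in the frame of fan_board between 0.0135 and 0.0255 m and angle between the y axis of bolt_center and the y axis of fan_board, either way round below 0.4 rad and x of plug_center in the frame of fan_board between -0.052 and -0.028 m and y of plug_center in the frame of fan_board between -0.067 and -0.043 m and z of plug_center in the frame of fan_board between 0.008 and 0.02 m and angle between the y axis of plug_center and the y axis of fan_board, either way round below 0.6 rad); the robot touches nothing.
It also fails if it takes over 104 s, if anything falls off the work surface, if the arm or the gripper's body presses on something with over 40 N, if the wrist force passes 120 N, or if a joint passes its speed limit or range.

ROBOT

A 6-joint arm with a two-finger parallel gripper is mounted at the origin on a cart in front of the work surface, level with it; the furniture and walls round the work are solid. World frame = base frame: x ahead of the robot, y to its left, z up, the work surface at z = 0. Lengths are in m, angles in rad, forces in N, time in s.
With the tool pointing down it reaches from about 0.275 to 0.75 m from the base axis. Payload 10.2 kg.
Tool frame: the origin (TCP) lies between the finger pads; the fingertips stand 22 mm ahead of it and the grasp point (between the pads) lies 3 mm ahead of it; z points along the fingers, y is the line along which they close (so a half turn about z gives the same grasp; the last joint's range is limited). The gripper opens to 88 mm and grips with 3 to 60 N. Pads are 18 mm wide; open, the fingers measure 123 mm over their backs; the gripper's body (75 mm by 187 mm) begins 45 mm behind the grasp point.
Start: joints at [-1.431, 0.313, 1.498, -0, 1.331, -0.223], TCP at [0.186, -0.491, 0.261] pointing down, gripper open.
Joint ranges: [-2.94, 2.94], [-0.97, 2.17], [0.19, 2.56], [-1.23, 4.37], [0.02, 3.11], [-2.88, 2.88]. Speed limits (rad/s): [2.39, 2.39, 3.01, 3.14, 3.14, 3.14].

INTERFACE

Orientations are given as a 3x3 rotation matrix whose columns are the frame's x, y, z axes.
In Python, from workcell import robot gives the robot as it stands.
- The arm moves only by the tool servo_tool, never from a script. Its argument "rows" is a list of rows, each an object of numbers: "claw": the opening, from 0 (shut) to 1 (fully open); "dx", "dy", "dz": the shift along the tool's x, y, z in m; "roll": the turn about the tool's z in rad. In form: [{"claw": .., "dx": .., "dy": .., "dz": .., "roll": ..}, ...]. A call has 1 to 12 rows; each row shifts and turns the commanded pose from where the row before left it, along the tool's axes as they then stand; what a row does not reach is not made up. A row lasts 1/10 s, in which the tool goes at most 50 mm and 8.59 degrees, less where a joint would pass 70% of its speed; a pose out of reach is approached as far as the arm can. A call with a gripper value outside its range is refused whole. The fingers move at their own pace and stop on an object; "newtons" is the grip in N (left out, the last holds). Time passes only in rows, so rows that do not move let the fingers close. It gives the time, the measured TCP pose, the force, the opening and the grip force at its end, in the units of the state.
- robot.read_state(): the state, without advancing time (a new reading comes with each control period).
- robot.snapshot(name): name is "scene" or "side" or "wrist"; returns the picture (400x640x3 uint8, blue, green, red); there is no depth.
- robot.camera_model(name): a dict with "K" (3x3 intrinsics, pixels), "R" (3x3) and "t" (3): a world point X has camera coordinates R X + t. Camera axes: x right, y down, z forward; pixel columns grow to the right and rows downward; lengths in m; the calibration is good to about 2 mm. The wrist camera is an equidistant fisheye: a pixel r from the principal point sees the ray r / f radians off the axis. A picture is of the moment at which its call begins: read the wrist's pose just before it. camera_model takes no time and is no camera call; for the wrist camera it gives the pose at the moment of the call.
- robot.finish_job(): hands the job in; it is judged then, once.
Trained networks look in the newest picture that a camera, given by its name, has taken for a name from the list of things; names that differ only in an ending like _2 or _b are one class to them, and where a whole thing is asked for, a point or a joint stands for the part that bears it (a point fixed in the world has none). Each returns a list of dicts, best first, with "confidence" (0 to 1); they miss things now and then, are a little off and sometimes report something else, mostly with a low value. They report only what shows in the picture. A call takes as long as a camera call. They do not tell look-alikes from the thing itself.
- robot.search_frame(camera, query): "location" ([x, y, z] in m, in world coordinates, good to about 4 mm: the middle of the surface that is visible of it).
The state is a dict: "time": time; "joints": joint angles; "dq": joint speeds; "joint_efforts": joint torques, N m; "tcp_pos": TCP position; "eef_rot": TCP orientation; "wrist_force": force on the tool from outside, world axes, zero at the start; "torque": the same for the moment, N m; "grip_width": opening from 0.0 (shut) to 1.0 (fully open); "finger_force": force on a finger pad.
Only numpy, scipy, OpenCV 4.12 (cv2) and the standard library are available. Lean on these libraries where they do the work, as an engineer would, in place of code of your own. Each camera call takes 0.05 s, during which the arm holds its last target. There are 200 camera calls.

## Working session

There is one attempt and no reset: what is moved stays moved. The work goes in short steps, Python scripts to look and compute and a tool call to move; the robot and the scene stay as the last step left them, time stands still between calls to the robot, and variables do not carry over. Pictures are saved under pics/ and viewed, at most 14 in all, crops included, and the job is handed in when it is done.

Besides the shell and the picture viewer there is one more tool, called after "Emit:" as name(argument=value, ...) on one line, values as JSON. servo_tool: Moves the arm, as the interface text tells. Its arguments: {"type":"object","properties":{"rows":{"type":"array","items":{"type":"object","properties":{"claw":{"type":"number"},"dx":{"type":"number"},"dy":{"type":"number"},"dz":{"type":"number"},"roll":{"type":"number"}}}},"newtons":{"type":"number"}},"required":["rows"]}

```bash
mkdir -p pics && python3 - <<'E'
from workcell import robot
import cv2, numpy as np
s=robot.read_state(); print(s['time'],s['tcp_pos'],np.round(s['eef_rot'],3).tolist(),s['grip_width'])
for c in ('scene','side'):
    cv2.imwrite(f'pics/{c}0.png',robot.snapshot(c))
    for q in ('pick_center','screwdriver_center','spanner_center','bolt_center','plug_center','seal_board','fan_board'):
        print(c,q,[(np.round(d['location'],3).tolist(),round(d['confidence'],2)) for d in robot.search_frame(c,q)])
E
```

```text
0.0 [ 0.18629032 -0.49058857  0.26016866] [[0.935, 0.355, -0.0], [0.355, -0.935, 0.001], [0.0, -0.001, -1.0]] 0.9978079739224441
scene pick_center [([0.392, 0.299, 0.012], 0.56)]
scene screwdriver_center [([0.428, 0.04, 0.02], 0.44)]
scene spanner_center [([0.405, -0.266, 0.006], 0.64)]
scene bolt_center []
scene plug_center [([0.478, 0.352, 0.01], 0.63), ([0.532, 0.416, 0.006], 0.46)]
scene seal_board [([0.611, 0.206, 0.007], 0.69)]
scene fan_board [([0.603, -0.075, 0.013], 0.8)]
side pick_center [([0.398, 0.307, 0.013], 0.88)]
side screwdriver_center [([0.444, 0.001, 0.021], 0.63)]
side spanner_center [([0.427, -0.179, 0.002], 0.58)]
side bolt_center [([0.546, -0.294, 0.009], 0.39)]
side plug_center [([0.476, 0.356, 0.011], 0.52)]
side seal_board [([0.622, 0.222, 0.009], 0.87), ([0.545, -0.295, 0.009], 0.66)]
side fan_board [([0.604, -0.071, 0.009], 0.92)]
```

View pics/scene0.png

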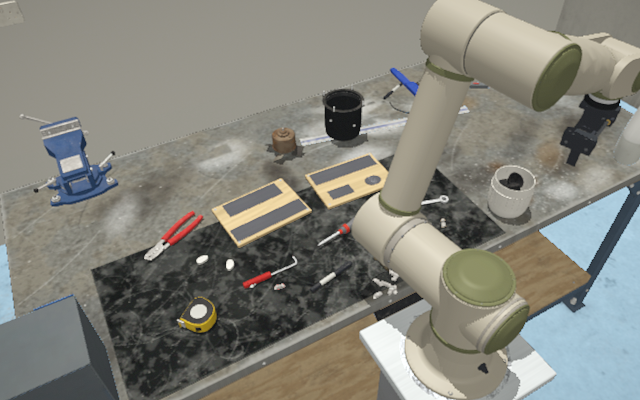

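View pics/side0.png

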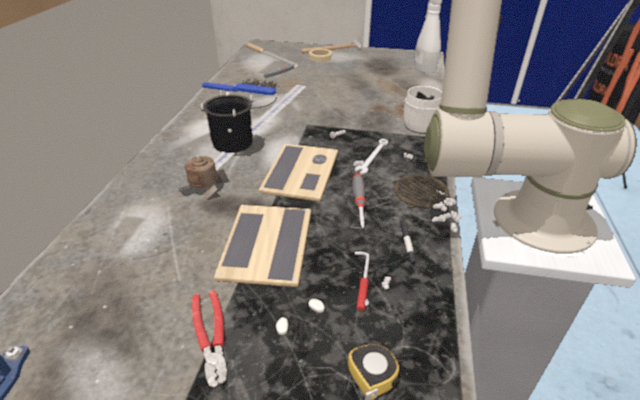

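Side view: the seal board (two marks) is at about (265,245) and the fan board (three marks) at (300,172). The spanner is at (372,155), the screwdriver at (360,200), and the pick at (363,280) with its hook towards the robot's right. There are two plugs, at (282,326) and (316,305). Bolt candidates are at (337,133) and (408,155). I'll look from above next.

Emit:
servo_tool(rows=[{"roll":0.121,"dz":-0.03},{"roll":0.121,"dz":-0.03},{"roll":0.121,"dz":-0.03},{"dx":0.028,"dy":-0.032},{"dx":0.028,"dy":-0.032},{"dx":0.028,"dy":-0.032},{"dx":0.028,"dy":-0.032},{"dx":0.028,"dy":-0.032},{"dx":0.028,"dy":-0.032},{"dx":0.028,"dy":-0.032},{"dx":0.028,"dy":-0.032},{}])

```text
validation failed for argument at $.ro...
```

```bash
cat > h.py <<'E'
from workcell import robot
import cv2, numpy as np
def st():
    s=robot.read_state(); R=np.array(s['eef_rot'])
    print('t',round(s['time'],2),'tcp',np.round(s['tcp_pos'],4),'psi',round(float(np.arctan2(R[1,0],R[0,0])),3),'q',np.round(s['joints'],2),'grip',round(s['grip_width'],3)); return s
def search(c,qs):
    for q in qs: print(c,q,[(np.round(d['location'],3).tolist(),round(d['confidence'],2)) for d in robot.search_frame(c,q)])
def topdown(img,m,x0,x1,y0,y1,z,ppm=1000):
    # rectified: image up = +x, left = +y ; fisheye wrist
    W=int((y1-y0)*ppm);H=int((x1-x0)*ppm)
    xs=x1-(np.arange(H)+.5)/ppm; ys=y1-(np.arange(W)+.5)/ppm
    Y,X=np.meshgrid(ys,xs); P=np.stack([X,Y,np.full_like(X,z)],-1)@np.array(m['R']).T+np.array(m['t'])
    rho=np.hypot(P[...,0],P[...,1]); th=np.arctan2(rho,P[...,2]); K=np.array(m['K']); k=th/np.maximum(rho,1e-9)
    return cv2.remap(img,(K[0,0]*k*P[...,0]+K[0,2]).astype(np.float32),(K[1,1]*k*P[...,1]+K[1,2]).astype(np.float32),cv2.INTER_LINEAR)
def wrist():
    m=robot.camera_model('wrist'); return robot.snapshot('wrist'),m
Q=('pick_center','screwdriver_center','spanner_center','bolt_center','plug_center','seal_board','fan_board')
E
python3 - <<'E'
from h import *
st(); i,m=wrist(); np.savez('w1.npz',i=i,**{k:np.array(m[k]) for k in 'KRt'})
o=topdown(i,m,.25,.75,-.5,.12,.006,1200)
cv2.imwrite('pics/w1.png',cv2.resize(o,(744,600)))
search('wrist',Q)
E
```

```text
t 0.8 tcp [ 0.1863 -0.4908  0.2607] psi 0.363 q [-1.43  0.31  1.5   0.    1.33 -0.22] grip 0.999
wrist pick_center []
wrist screwdriver_center []
wrist spanner_center []
wrist bolt_center []
wrist plug_center []
wrist seal_board []
wrist fan_board []
```

View pics/w1.png

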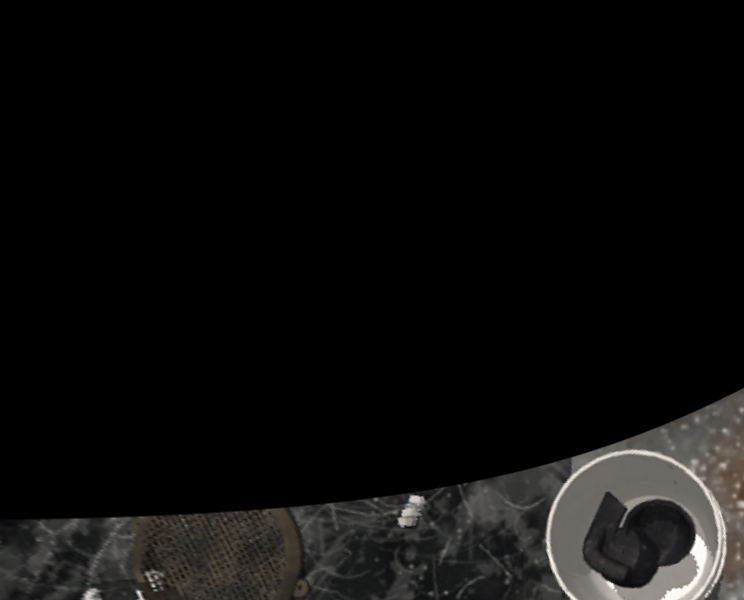

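The move was refused, probably because rows must have every field. The picture from the start pose shows only the near strip, with a small bolt-like thing at (410,510) and the cup at right. I'll resend with full rows.

Emit:
servo_tool(rows=[{"claw":1,"dx":0,"dy":0,"dz":-0.03,"roll":0.121},{"claw":1,"dx":0,"dy":0,"dz":-0.03,"roll":0.121},{"claw":1,"dx":0,"dy":0,"dz":-0.03,"roll":0.121},{"claw":1,"dx":0.028,"dy":-0.032,"dz":0,"roll":0},{"claw":1,"dx":0.028,"dy":-0.032,"dz":0,"roll":0},{"claw":1,"dx":0.028,"dy":-0.032,"dz":0,"roll":0},{"claw":1,"dx":0.028,"dy":-0.032,"dz":0,"roll":0},{"claw":1,"dx":0.028,"dy":-0.032,"dz":0,"roll":0},{"claw":1,"dx":0.028,"dy":-0.032,"dz":0,"roll":0},{"claw":1,"dx":0.028,"dy":-0.032,"dz":0,"roll":0},{"claw":1,"dx":0.028,"dy":-0.032,"dz":0,"roll":0},{"claw":1,"dx":0,"dy":0,"dz":0,"roll":0}], newtons=25)

```text
time: 2.4
tcp_pos: [0.4124, -0.2317, 0.3509]
eef_rot: [[1.0, 0.005, 0.001], [0.005, -1.0, 0.001], [0.001, -0.001, -1.0]]
wrist_force: [-0.3, 0.7, -0.0]
grip_width: 1.002
finger_force: 0.0
```

```bash
python3 - <<'E'
from h import *
st(); i,m=wrist(); np.savez('w1.npz',i=i,**{k:np.array(m[k]) for k in 'KRt'})
o=topdown(i,m,.25,.75,-.5,.12,.006,1200)
cv2.imwrite('pics/w2.png',o); print(o.shape)
search('wrist',Q)
E
```

```text
t 2.4 tcp [ 0.4124 -0.2317  0.3509] psi 0.005 q [-0.76  0.14  1.48  0.    1.52  0.81] grip 1.002
(600, 744, 3)
wrist pick_center [([0.397, 0.278, 0.013], 0.49)]
wrist screwdriver_center [([0.442, -0.02, 0.026], 0.87)]
wrist spanner_center [([0.43, -0.186, 0.008], 0.67)]
wrist bolt_center [([0.616, 0.179, 0.011], 0.65), ([0.542, -0.3, 0.013], 0.54)]
wrist plug_center [([0.48, 0.349, 0.005], 0.64), ([0.531, 0.409, 0.006], 0.51)]
wrist seal_board [([0.619, 0.177, 0.011], 0.91)]
wrist fan_board [([0.59, -0.1, 0.005], 0.86)]
```

View pics/w2.png

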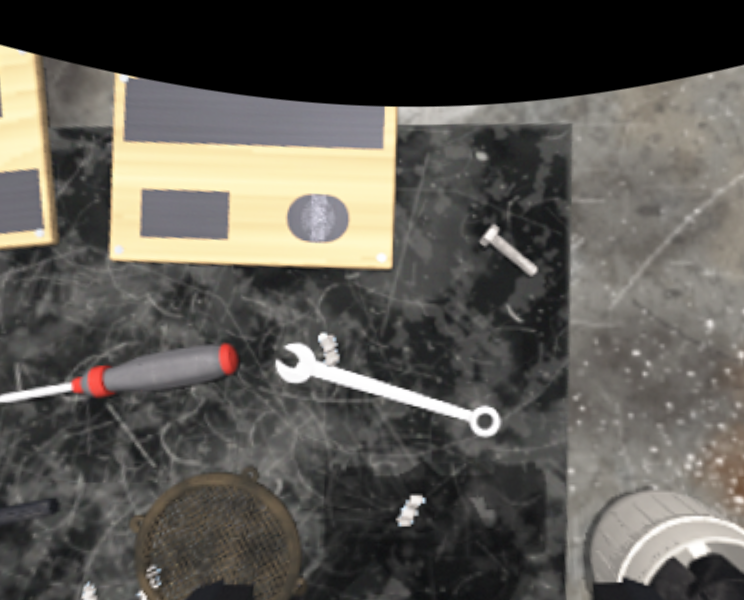

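Emit:
servo_tool(rows=[{"claw":1,"dx":0.003,"dy":-0.04,"dz":0,"roll":0},{"claw":1,"dx":0.003,"dy":-0.04,"dz":0,"roll":0},{"claw":1,"dx":0.003,"dy":-0.04,"dz":0,"roll":0},{"claw":1,"dx":0.003,"dy":-0.04,"dz":0,"roll":0},{"claw":1,"dx":0.003,"dy":-0.04,"dz":0,"roll":0},{"claw":1,"dx":0.003,"dy":-0.04,"dz":0,"roll":0},{"claw":1,"dx":0.003,"dy":-0.04,"dz":0,"roll":0},{"claw":1,"dx":0.003,"dy":-0.04,"dz":0,"roll":0},{"claw":1,"dx":0.003,"dy":-0.04,"dz":0,"roll":0},{"claw":1,"dx":0.003,"dy":-0.04,"dz":0,"roll":0},{"claw":1,"dx":0,"dy":-0.03,"dz":0,"roll":0},{"claw":1,"dx":0,"dy":0,"dz":0,"roll":0}])

```text
time: 4.0
tcp_pos: [0.4402, 0.1972, 0.3505]
eef_rot: [[1.0, 0.003, -0.0], [0.003, -1.0, 0.001], [-0.0, -0.001, -1.0]]
wrist_force: [0.0, -0.6, 1.0]
grip_width: 1.001
finger_force: 0.0
```

```bash
python3 - <<'E'
from h import *
st(); i,m=wrist(); np.savez('w2.npz',i=i,**{k:np.array(m[k]) for k in 'KRt'})
o=topdown(i,m,.25,.75,-.02,.6,.006,1200)
cv2.imwrite('pics/w3.png',o); print(o.shape)
search('wrist',Q)
E
```

```text
t 4.0 tcp [0.4402 0.1972 0.3505] psi 0.003 q [0.18 0.17 1.45 0.   1.52 1.75] grip 1.001
(600, 744, 3)
wrist pick_center [([0.399, 0.29, 0.016], 0.86)]
wrist screwdriver_center [([0.44, -0.003, 0.024], 0.89)]
wrist spanner_center [([0.432, -0.175, 0.005], 0.66)]
wrist bolt_center []
wrist plug_center [([0.483, 0.35, 0.008], 0.58), ([0.533, 0.41, 0.008], 0.43)]
wrist seal_board [([0.611, 0.206, 0.012], 0.96)]
wrist fan_board [([0.6, -0.074, 0.006], 0.88), ([0.43, -0.177, 0.01], 0.28)]
```

View pics/w3.png

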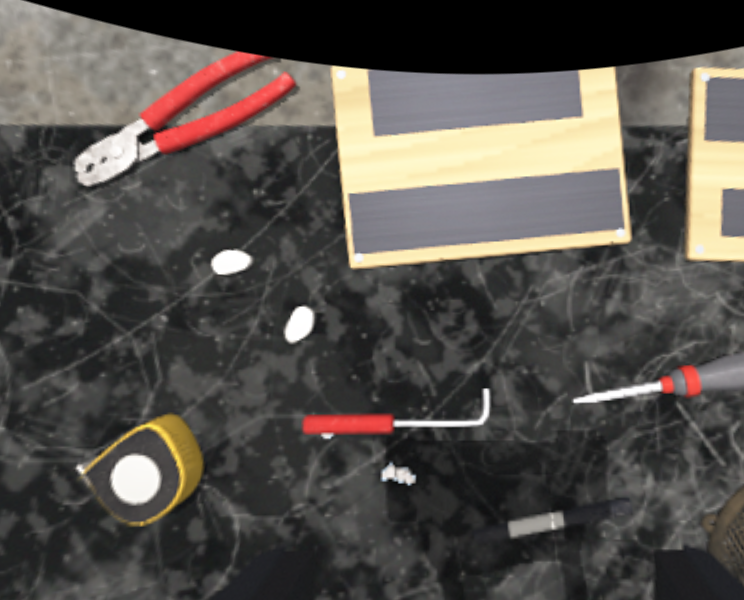

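The top views settle it (x = 0.75 − v/1200, y = y1 − u/1200):
- **Bolt:** only one real one, at (510,250) in w2.
- **Spanner:** from (276,355) to (500,424) in w2.
- **Screwdriver:** handle end at (238,358) in w2, tip at (573,400) in w3.
- **Pick:** u 303 to 489, v 388 to 433 in w3, handle towards +y.
- **Plug:** the far one is at (231,262) in w3.
- **Boards:** both have x roughly along world x.

```bash
cat > calc.py <<'E'
from h import *
def P(w,u,v,z):
    d=np.load(w+'.npz'); C=-d['R'].T@d['t']; y1={'w1':.12,'w2':.6}[w]
    p=np.array([.75-v/1200,y1-u/1200]); return C[:2]+(p-C[:2])*(C[2]-z)/(C[2]-.006)
mid=lambda a:np.mean(a,0)
def rep(n,c,ax):
    a=np.arctan2(ax[1],ax[0])%np.pi; print(n,np.round(c,4),'yaxis ang',round(a,3))
    return c,a
def boardpt(c,a,x,y): yx=np.array([np.cos(a),np.sin(a)]); xx=np.array([yx[1],-yx[0]]); return c+x*xx+y*yx
h=P('w1',238,358,.017); t=P('w2',573,400,.0085); rep('driver',(h+t)/2,t-h); print(np.linalg.norm(h-t))
c,a=rep('spanner',mid([P('w1',276,355,.004),P('w1',500,424,.004)]),P('w1',295,362,.004)-P('w1',484,420,.004))
rep('bolt',mid([P('w1',485,232,.01),P('w1',536,270,.01)]),P('w1',490,236,.01)-P('w1',535,271,.01))
rep('pick handle at+18', P('w2',396-22,424,.008),P('w2',303,424,.008)-P('w2',480,424,.004))
rep('plug',P('w2',231,262,.004),P('w2',212,266,.004)-P('w2',250,258,.004))
L=[P('w2',*p,.01) for p in ((349,196),(619,169),(622,228),(353,254))]
ax=L[0]+L[3]-L[1]-L[2]; c,a=rep('longmark',mid(L),ax); b=boardpt(c,a,48,0)if 0 else boardpt(c,a,.048,0); print('seal',b,'short',boardpt(b,a,.05,0))
print('short check',mid([P('w2',374,135,.01),P('w2',582,117,.01)]),boardpt(b,a,.022,0))
s=mid([P('w1',*p,.01) for p in((142,189),(229,192),(228,239),(141,237))]); r=P('w1',318,217,.01)
c,a=rep('fan',mid([s,r]),s-r); b=boardpt(c,a,.04,0); print('sq',s,'rd',r,'long',boardpt(b,a,.045,0),'center',b)
print('long near edge chk',mid([P('w1',124,141,.01),P('w1',384,148,.01)]),boardpt(b,a,.0185,0),np.linalg.norm(s-r))
E
python3 calc.py
```

```text
driver [0.4349 0.0205] yaxis ang 1.742
0.20786432507848865
spanner [ 0.4251 -0.2032] yaxis ang 1.273
bolt [ 0.5404 -0.3048] yaxis ang 0.91
pick handle at+18 [0.3972 0.2879] yaxis ang 1.563
plug [0.5317 0.4084] yaxis ang 1.778
longmark [0.5731 0.1952] yaxis ang 1.669
seal [0.62087432 0.1999236 ] short [0.67063434 0.20481651]
short check [0.64395302 0.2016296 ] [0.64276873 0.20207648]
fan [ 0.5697 -0.0908] yaxis ang 1.55
sq [ 0.57080094 -0.03584829] rd [ 0.56852881 -0.14573651] long [ 0.65464671 -0.09254954] center [ 0.60965633 -0.09161929]
long near edge chk [ 0.62843029 -0.09285797] [ 0.62815237 -0.09200173] 0.10991170741684762
```

Emit:
servo_tool(rows=[{"claw":0.45,"dx":0,"dy":0,"dz":0.018,"roll":-0.142},{"claw":0.45,"dx":0,"dy":0,"dz":0.018,"roll":-0.142},{"claw":0.45,"dx":0,"dy":0,"dz":0.018,"roll":-0.142},{"claw":0.45,"dx":0,"dy":0,"dz":0.018,"roll":-0.142},{"claw":0.45,"dx":0,"dy":0,"dz":0.018,"roll":-0.142},{"claw":0.45,"dx":0,"dy":0,"dz":0.018,"roll":-0.142},{"claw":0.45,"dx":0,"dy":0,"dz":0.018,"roll":-0.142},{"claw":0.45,"dx":0,"dy":0,"dz":0.018,"roll":-0.142},{"claw":0.45,"dx":0,"dy":0,"dz":0.018,"roll":-0.142},{"claw":0.45,"dx":0,"dy":0,"dz":0.018,"roll":-0.142},{"claw":0.45,"dx":0,"dy":0,"dz":0.018,"roll":-0.142},{"claw":0.45,"dx":0,"dy":0,"dz":0,"roll":0}])

```text
time: 5.6
tcp_pos: [0.4396, 0.1945, 0.1511]
eef_rot: [[0.008, 1.0, -0.004], [1.0, -0.008, -0.001], [-0.001, -0.004, -1.0]]
wrist_force: [-0.1, -0.3, 0.4]
grip_width: 0.449
finger_force: 0.0
```

Emit:
servo_tool(rows=[{"claw":0.45,"dx":0.03,"dy":-0.015,"dz":0,"roll":0},{"claw":0.45,"dx":0.03,"dy":-0.014,"dz":0,"roll":0},{"claw":0.45,"dx":0.03,"dy":-0.014,"dz":0,"roll":0},{"claw":0.45,"dx":0,"dy":0,"dz":0,"roll":0},{"claw":0.45,"dx":0,"dy":0,"dz":0,"roll":0}])

```text
time: 6.1
tcp_pos: [0.3985, 0.2856, 0.1535]
eef_rot: [[0.011, 1.0, 0.001], [1.0, -0.011, 0.0], [0.0, 0.001, -1.0]]
wrist_force: [0.0, -1.2, 0.4]
grip_width: 0.45
finger_force: 0.0
```

```bash
python3 - <<'E'
from h import *
s=st(); i,m=wrist()
x,y=s['tcp_pos'][:2]
o=topdown(i,m,x-.1,x+.1,y-.13,y+.13,.008,3000)
cv2.drawMarker(o,(390,300),(0,255,0),0,30); cv2.imwrite('pics/p1.png',o)
E
```

```text
t 6.1 tcp [0.3985 0.2856 0.1535] psi 1.56 q [ 0.38  0.35  1.74 -0.    1.04  0.39] grip 0.45
```

View pics/p1.png

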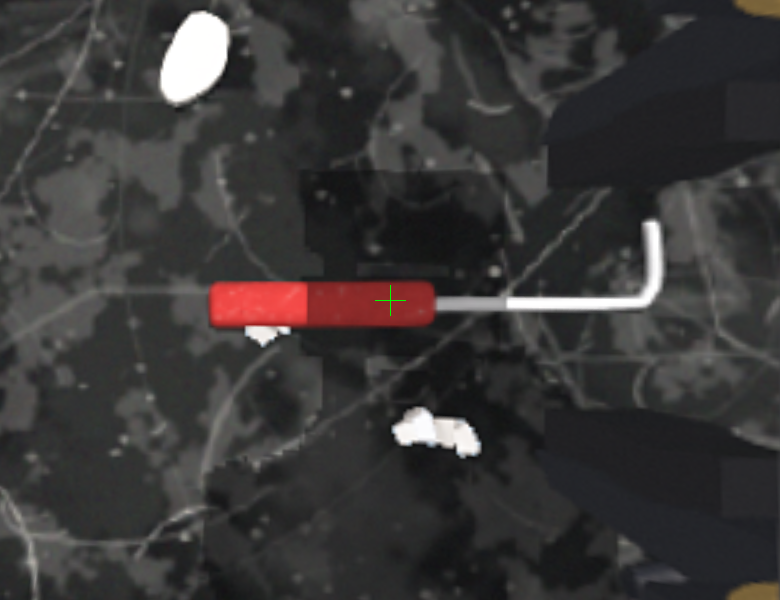

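The grasp point is on the handle, 15 mm from the outline centre. A clutter screw sits near the lower finger at (400,425), so I'll shift 6 mm towards the handle's end and narrow the claw.

Emit:
servo_tool(rows=[{"claw":0.36,"dx":0.006,"dy":-0.001,"dz":0.02,"roll":0},{"claw":0.36,"dx":0,"dy":0,"dz":0.035,"roll":0},{"claw":0.36,"dx":0,"dy":0,"dz":0.035,"roll":0},{"claw":0.36,"dx":0,"dy":0,"dz":0.025,"roll":0},{"claw":0.36,"dx":0,"dy":0,"dz":0.0145,"roll":0},{"claw":0.36,"dx":0,"dy":0,"dz":0,"roll":0},{"claw":0.05,"dx":0,"dy":0,"dz":0,"roll":0},{"claw":0.05,"dx":0,"dy":0,"dz":0,"roll":0},{"claw":0.05,"dx":0,"dy":0,"dz":0,"roll":0},{"claw":0.05,"dx":0,"dy":0,"dz":0,"roll":0}], newtons=25)

```text
time: 7.15
tcp_pos: [0.3977, 0.2913, 0.0234]
eef_rot: [[0.01, 1.0, 0.001], [1.0, -0.01, 0.0], [0.0, 0.001, -1.0]]
wrist_force: [0.5, -1.2, 1.6]
grip_width: 0.169
finger_force: 25.0
```

Emit:
servo_tool(rows=[{"claw":0.05,"dx":0,"dy":0,"dz":-0.03,"roll":0},{"claw":0.05,"dx":0,"dy":0,"dz":-0.04,"roll":0},{"claw":0.05,"dx":-0.0092,"dy":0.0374,"dz":0,"roll":0},{"claw":0.05,"dx":-0.0092,"dy":0.0374,"dz":0,"roll":0},{"claw":0.05,"dx":-0.0092,"dy":0.0374,"dz":0,"roll":0},{"claw":0.05,"dx":-0.0092,"dy":0.0374,"dz":0,"roll":0},{"claw":0.05,"dx":-0.0092,"dy":0.0374,"dz":0,"roll":0},{"claw":0.05,"dx":-0.0092,"dy":0.0374,"dz":0,"roll":0},{"claw":0.05,"dx":-0.0092,"dy":0.0374,"dz":0,"roll":0},{"claw":0.05,"dx":0,"dy":0,"dz":0,"roll":-0.109},{"claw":0.05,"dx":0,"dy":0,"dz":0,"roll":0},{"claw":0.05,"dx":0,"dy":0,"dz":0,"roll":0}])

```text
time: 8.35
tcp_pos: [0.658, 0.2249, 0.093]
eef_rot: [[-0.097, 0.995, -0.001], [0.995, 0.097, -0.0], [0.0, -0.001, -1.0]]
wrist_force: [0.6, -0.2, -0.3]
grip_width: 0.168
finger_force: 25.0
```

```bash
python3 - <<'E'
from h import *
s=st(); i,m=wrist(); C=-np.array(m['R']).T@m['t']; print(C)
o=topdown(i,m,.5,.75,.05,.35,.010,2500)
cv2.imwrite('pics/p2.png',o)
E
```

```text
t 8.35 tcp [0.658  0.2249 0.093 ] psi 1.668 q [0.16 0.84 1.09 0.   1.22 0.06] grip 0.168
[0.65100331 0.30575238 0.21708461]
```

View pics/p2.png

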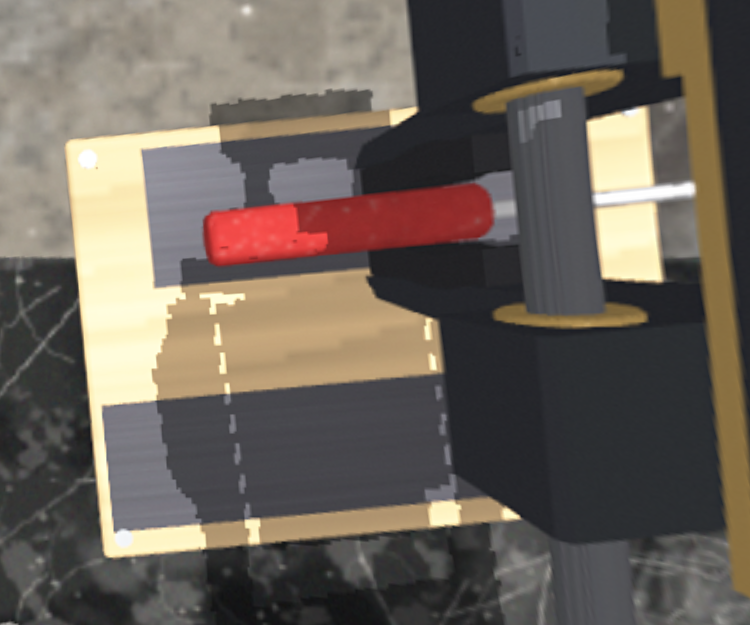

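The picture agrees with the computed mark: its left end is at (149,217), which is y = 0.290 against the predicted 0.291. Lowering and releasing.

Emit:
servo_tool(rows=[{"claw":0.05,"dx":0,"dy":0,"dz":0.025,"roll":0},{"claw":0.05,"dx":0,"dy":0,"dz":0.02,"roll":0},{"claw":0.05,"dx":0,"dy":0,"dz":0.0142,"roll":0},{"claw":0.05,"dx":0,"dy":0,"dz":0,"roll":0},{"claw":0.05,"dx":0,"dy":0,"dz":0,"roll":0},{"claw":0.3,"dx":0,"dy":0,"dz":0,"roll":0},{"claw":0.3,"dx":0,"dy":0,"dz":0,"roll":0},{"claw":0.3,"dx":0,"dy":0,"dz":0,"roll":0},{"claw":0.3,"dx":0,"dy":0,"dz":-0.03,"roll":0},{"claw":0.3,"dx":0,"dy":0,"dz":-0.04,"roll":0},{"claw":0.3,"dx":0,"dy":0,"dz":-0.04,"roll":0}])

```text
time: 9.5
tcp_pos: [0.6583, 0.2247, 0.1452]
eef_rot: [[-0.1, 0.995, -0.001], [0.995, 0.1, -0.0], [-0.0, -0.001, -1.0]]
wrist_force: [0.8, 0.1, 0.4]
grip_width: 0.3
finger_force: 0.0
```

Emit:
servo_tool(rows=[{"claw":0.6,"dx":-0.0309,"dy":-0.0342,"dz":0,"roll":0},{"claw":0.6,"dx":-0.0309,"dy":-0.0342,"dz":0,"roll":0},{"claw":0.6,"dx":-0.0309,"dy":-0.0342,"dz":0,"roll":0},{"claw":0.6,"dx":-0.0309,"dy":-0.0342,"dz":0,"roll":0},{"claw":0.6,"dx":-0.0309,"dy":-0.0342,"dz":0,"roll":0},{"claw":0.6,"dx":-0.0309,"dy":-0.0342,"dz":0,"roll":0},{"claw":0.6,"dx":-0.0309,"dy":-0.0342,"dz":0,"roll":0},{"claw":0.6,"dx":0,"dy":0,"dz":0,"roll":-0.074},{"claw":0.6,"dx":0,"dy":0,"dz":0,"roll":0},{"claw":0.6,"dx":0,"dy":0,"dz":0,"roll":0}])

```text
time: 10.5
tcp_pos: [0.4423, -0.0142, 0.1443]
eef_rot: [[-0.172, 0.985, 0.001], [0.985, 0.172, -0.0], [-0.0, 0.001, -1.0]]
wrist_force: [0.3, -0.3, 0.6]
grip_width: 0.598
finger_force: 0.0
```

```bash
python3 - <<'E'
from h import *
s=st(); i,m=wrist(); C=-np.array(m['R']).T@m['t']; print(C)
x,y=s['tcp_pos'][:2]
o=topdown(i,m,x-.08,x+.08,y-.1,y+.16,.017,2500)
cv2.drawMarker(o,(400,200),(0,255,0),0,30); cv2.imwrite('pics/s1.png',o)
E
```

```text
t 10.5 tcp [ 0.4423 -0.0142  0.1443] psi 1.743 q [-0.3   0.27  1.89  0.    0.98 -0.47] grip 0.598
[0.4291211  0.06578759 0.26836072]
```

View pics/s1.png

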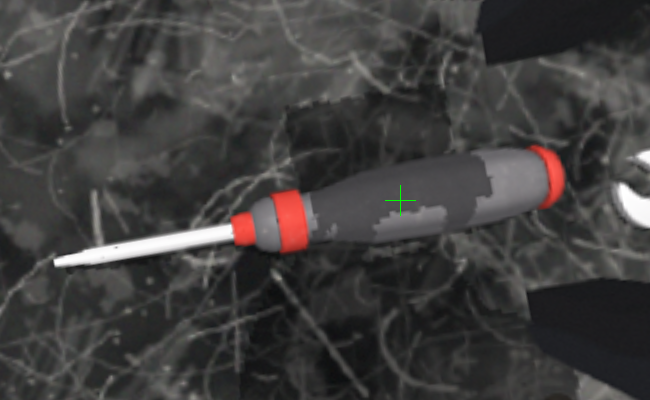

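Centred on the handle at (400,205). The tip is at (53,262) and the end at (565,175), so the grip is about 37 mm from the centre. Descending and gripping.

Emit:
servo_tool(rows=[{"claw":0.6,"dx":0,"dy":-0.001,"dz":0.03,"roll":0},{"claw":0.6,"dx":0,"dy":0,"dz":0.035,"roll":0},{"claw":0.6,"dx":0,"dy":0,"dz":0.035,"roll":0},{"claw":0.6,"dx":0,"dy":0,"dz":0.02,"roll":0},{"claw":0.6,"dx":0,"dy":0,"dz":0,"roll":0},{"claw":0.2,"dx":0,"dy":0,"dz":0,"roll":0},{"claw":0.2,"dx":0,"dy":0,"dz":0,"roll":0},{"claw":0.2,"dx":0,"dy":0,"dz":0,"roll":0},{"claw":0.2,"dx":0,"dy":0,"dz":0,"roll":0},{"claw":0.2,"dx":0,"dy":0,"dz":0,"roll":0}], newtons=30)

```text
time: 11.55
tcp_pos: [0.4409, -0.0145, 0.024]
eef_rot: [[-0.173, 0.985, 0.0], [0.985, 0.173, 0.0], [0.0, 0.0, -1.0]]
wrist_force: [0.5, 0.7, -0.7]
grip_width: 0.32
finger_force: 29.9
```

Emit:
servo_tool(rows=[{"claw":0.2,"dx":0,"dy":0,"dz":-0.03,"roll":0},{"claw":0.2,"dx":0,"dy":0,"dz":-0.04,"roll":0.075},{"claw":0.2,"dx":0.0317,"dy":0.0304,"dz":0,"roll":0},{"claw":0.2,"dx":0.0317,"dy":0.0304,"dz":0,"roll":0},{"claw":0.2,"dx":0.0317,"dy":0.0304,"dz":0,"roll":0},{"claw":0.2,"dx":0.0317,"dy":0.0304,"dz":0,"roll":0},{"claw":0.2,"dx":0.0317,"dy":0.0304,"dz":0,"roll":0},{"claw":0.2,"dx":0,"dy":0,"dz":0,"roll":0},{"claw":0.2,"dx":0,"dy":0,"dz":0,"roll":0}])

```text
time: 12.45
tcp_pos: [0.5761, 0.1585, 0.0933]
eef_rot: [[-0.1, 0.995, -0.001], [0.995, 0.1, -0.0], [-0.0, -0.001, -1.0]]
wrist_force: [0.1, -0.8, 0.2]
grip_width: 0.322
finger_force: 29.9
```

Emit:
servo_tool(rows=[{"claw":0.2,"dx":0,"dy":0,"dz":0.025,"roll":0},{"claw":0.2,"dx":0,"dy":0,"dz":0.02,"roll":0},{"claw":0.2,"dx":0,"dy":0,"dz":0.0135,"roll":0},{"claw":0.2,"dx":0,"dy":0,"dz":0,"roll":0},{"claw":0.2,"dx":0,"dy":0,"dz":0,"roll":0},{"claw":0.48,"dx":0,"dy":0,"dz":0,"roll":0},{"claw":0.48,"dx":0,"dy":0,"dz":0,"roll":0},{"claw":0.48,"dx":0,"dy":0,"dz":0,"roll":0},{"claw":0.48,"dx":0,"dy":0,"dz":-0.03,"roll":0},{"claw":0.48,"dx":0,"dy":0,"dz":-0.04,"roll":0},{"claw":0.48,"dx":0,"dy":0,"dz":-0.045,"roll":0},{"claw":0.48,"dx":0,"dy":0,"dz":0,"roll":0}])

```text
time: 13.65
tcp_pos: [0.5789, 0.1585, 0.1568]
eef_rot: [[-0.099, 0.995, 0.011], [0.995, 0.099, 0.001], [-0.0, 0.011, -1.0]]
wrist_force: [0.0, 0.1, 0.1]
grip_width: 0.477
finger_force: 0.0
```

```bash
python3 - <<'E'
from h import *
s=st(); i,m=wrist()
np.savez('w3.npz',i=i,**{k:np.array(m[k]) for k in 'KRt'})
o=topdown(i,m,.5,.75,.05,.35,.010,2500)
cv2.imwrite('pics/s2.png',o)
E
```

```text
t 13.65 tcp [0.5789 0.1585 0.1568] psi 1.67 q [ 0.07  0.56  1.4   0.    1.16 -0.03] grip 0.477
```

View pics/s2.png

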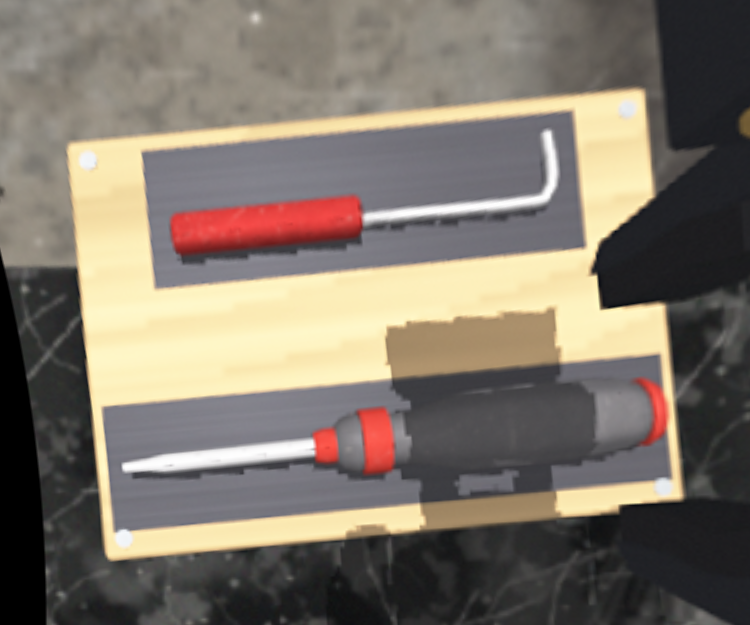

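Emit:
servo_tool(rows=[{"claw":0.4,"dx":0.0317,"dy":-0.0027,"dz":0,"roll":0},{"claw":0.4,"dx":0.0317,"dy":-0.0027,"dz":0,"roll":0},{"claw":0.4,"dx":0.0317,"dy":-0.0027,"dz":0,"roll":0},{"claw":0.4,"dx":0.0317,"dy":-0.0027,"dz":0,"roll":0},{"claw":0.4,"dx":0.0317,"dy":-0.0027,"dz":0,"roll":0},{"claw":0.4,"dx":0.0317,"dy":-0.0027,"dz":0,"roll":0},{"claw":0.4,"dx":0.0317,"dy":-0.0027,"dz":0,"roll":0},{"claw":0.4,"dx":0.0317,"dy":-0.0027,"dz":0,"roll":0},{"claw":0.4,"dx":0,"dy":0,"dz":0,"roll":-0.109},{"claw":0.4,"dx":0,"dy":0,"dz":0,"roll":0},{"claw":0.4,"dx":0,"dy":0,"dz":0,"roll":0}])

```text
time: 14.8
tcp_pos: [0.5298, 0.4079, 0.1496]
eef_rot: [[-0.204, 0.979, -0.001], [0.979, 0.204, -0.001], [-0.001, -0.001, -1.0]]
wrist_force: [0.4, 0.7, -0.3]
grip_width: 0.402
finger_force: 0.0
```

```bash
python3 - <<'E'
from h import *
s=st(); i,m=wrist()
x,y=s['tcp_pos'][:2]
o=topdown(i,m,x-.06,x+.06,y-.08,y+.08,.006,3000)
cv2.imwrite('pics/g1.png',o)
g=(o.min(2)>170).astype(np.uint8); n,l,S,c=cv2.connectedComponentsWithStats(g)
for k in range(1,n):
    if S[k,4]>2000:
        r=cv2.minAreaRect(np.argwhere(l==k)[:,::-1].astype(np.float32)); print('blob offset mm x',(180-c[k][1])/3,'y',(240-c[k][0])/3,r)
E
```

```text
t 14.8 tcp [0.5298 0.4079 0.1496] psi 1.776 q [ 0.48  0.72  1.15 -0.    1.27  0.28] grip 0.402
blob offset mm x 2.124432555123216 y 0.49083981841764057 ((239.41180419921875, 171.64706420898438), (56.26826477050781, 93.13367462158203), 75.96376037597656)
blob offset mm x -50.57754246635782 y -56.44517979263181 ((412.5000915527344, 333.50006103515625), (55.901695251464844, 75.5791015625), 26.56505012512207)
```

Both seal-kit tools sit centred on their marks. The plug is 2 mm off in x, so I'll correct that and grasp.

Emit:
servo_tool(rows=[{"claw":0.4,"dx":0.0,"dy":0.002,"dz":0.03,"roll":-0.04},{"claw":0.4,"dx":0,"dy":0,"dz":0.035,"roll":0},{"claw":0.4,"dx":0,"dy":0,"dz":0.035,"roll":0},{"claw":0.4,"dx":0,"dy":0,"dz":0.018,"roll":0},{"claw":0.4,"dx":0,"dy":0,"dz":0.008,"roll":0},{"claw":0.4,"dx":0,"dy":0,"dz":0,"roll":0},{"claw":0.1,"dx":0,"dy":0,"dz":0,"roll":0},{"claw":0.1,"dx":0,"dy":0,"dz":0,"roll":0},{"claw":0.1,"dx":0,"dy":0,"dz":0,"roll":0},{"claw":0.1,"dx":0,"dy":0,"dz":0,"roll":0}], newtons=20)

```text
time: 15.85
tcp_pos: [0.5322, 0.4089, 0.0253]
eef_rot: [[-0.245, 0.969, 0.001], [0.969, 0.245, 0.0], [0.0, 0.001, -1.0]]
wrist_force: [0.3, -1.0, 3.5]
grip_width: 0.2
finger_force: 20.1
```

Grip width is 17.6 mm against the plug's 20 mm, so it may be held above its widest line. I'll reopen, settle lower and grip again.

Emit:
servo_tool(rows=[{"claw":0.4,"dx":0,"dy":0,"dz":0,"roll":0},{"claw":0.4,"dx":0,"dy":0,"dz":0.0005,"roll":0},{"claw":0.4,"dx":0,"dy":0,"dz":0,"roll":0}])

```text
time: 16.15
tcp_pos: [0.5318, 0.4088, 0.0237]
eef_rot: [[-0.245, 0.969, -0.0], [0.969, 0.245, -0.0], [-0.0, -0.0, -1.0]]
wrist_force: [0.2, 0.4, -1.1]
grip_width: 0.397
finger_force: 0.0
```

Emit:
servo_tool(rows=[{"claw":0.4,"dx":0,"dy":0,"dz":0.0012,"roll":0},{"claw":0.28,"dx":0,"dy":0,"dz":0,"roll":0},{"claw":0.15,"dx":0,"dy":0,"dz":0,"roll":0},{"claw":0.15,"dx":0,"dy":0,"dz":0,"roll":0},{"claw":0.15,"dx":0,"dy":0,"dz":0,"roll":0},{"claw":0.15,"dx":0,"dy":0,"dz":0,"roll":0}], newtons=12)

```text
time: 16.75
tcp_pos: [0.5319, 0.4088, 0.0228]
eef_rot: [[-0.245, 0.969, -0.0], [0.969, 0.245, -0.0], [-0.0, -0.0, -1.0]]
wrist_force: [-0.4, -0.9, 0.4]
grip_width: 0.205
finger_force: 12.0
```

Emit:
servo_tool(rows=[{"claw":0.15,"dx":0,"dy":0,"dz":-0.02,"roll":0},{"claw":0.15,"dx":0,"dy":0,"dz":-0.04,"roll":0.134},{"claw":0.15,"dx":0,"dy":0,"dz":-0.04,"roll":0.134},{"claw":0.15,"dx":-0.0346,"dy":0.003,"dz":0,"roll":0},{"claw":0.15,"dx":-0.0346,"dy":0.003,"dz":0,"roll":0},{"claw":0.15,"dx":-0.0346,"dy":0.003,"dz":0,"roll":0},{"claw":0.15,"dx":-0.0346,"dy":0.003,"dz":0,"roll":0},{"claw":0.15,"dx":-0.0346,"dy":0.003,"dz":0,"roll":0},{"claw":0.15,"dx":-0.0346,"dy":0.003,"dz":0,"roll":0},{"claw":0.15,"dx":-0.0346,"dy":0.003,"dz":0,"roll":0},{"claw":0.15,"dx":-0.0346,"dy":0.003,"dz":0,"roll":0}])

```text
time: 17.85
tcp_pos: [0.5503, 0.1302, 0.123]
eef_rot: [[0.02, 1.0, 0.0], [1.0, -0.02, 0.0], [0.0, 0.0, -1.0]]
wrist_force: [0.7, 0.4, 0.0]
grip_width: 0.207
finger_force: 12.0
```

Emit:
servo_tool(rows=[{"claw":0.15,"dx":-0.0346,"dy":0.003,"dz":0,"roll":0},{"claw":0.15,"dx":-0.0346,"dy":0.003,"dz":0,"roll":0},{"claw":0.15,"dx":-0.0346,"dy":0.003,"dz":0,"roll":0},{"claw":0.15,"dx":-0.0346,"dy":0.003,"dz":0,"roll":0},{"claw":0.15,"dx":-0.0346,"dy":0.003,"dz":0,"roll":0},{"claw":0.15,"dx":-0.0346,"dy":0.003,"dz":0,"roll":0},{"claw":0.15,"dx":-0.0346,"dy":0.003,"dz":0,"roll":0},{"claw":0.15,"dx":-0.0346,"dy":0.003,"dz":0,"roll":0},{"claw":0.15,"dx":0,"dy":0,"dz":0,"roll":0},{"claw":0.15,"dx":0,"dy":0,"dz":0,"roll":0}])

```text
time: 18.85
tcp_pos: [0.5687, -0.1458, 0.1227]
eef_rot: [[0.021, 1.0, -0.0], [1.0, -0.021, 0.0], [0.0, -0.0, -1.0]]
wrist_force: [0.1, 0.4, -0.7]
grip_width: 0.207
finger_force: 12.0
```

Emit:
servo_tool(rows=[{"claw":0.15,"dx":0,"dy":0,"dz":0.03,"roll":0},{"claw":0.15,"dx":0,"dy":0,"dz":0.03,"roll":0},{"claw":0.15,"dx":0,"dy":0,"dz":0.02,"roll":0},{"claw":0.15,"dx":0,"dy":0,"dz":0.0092,"roll":0},{"claw":0.15,"dx":0,"dy":0,"dz":0,"roll":0},{"claw":0.15,"dx":0,"dy":0,"dz":0,"roll":0},{"claw":0.35,"dx":0,"dy":0,"dz":0,"roll":0},{"claw":0.35,"dx":0,"dy":0,"dz":0,"roll":0},{"claw":0.35,"dx":0,"dy":0,"dz":0,"roll":0},{"claw":0.35,"dx":0,"dy":0,"dz":-0.03,"roll":0},{"claw":0.35,"dx":0,"dy":0,"dz":-0.04,"roll":0},{"claw":0.35,"dx":0,"dy":0,"dz":-0.04,"roll":0}])

```text
time: 20.05
tcp_pos: [0.5685, -0.1455, 0.1449]
eef_rot: [[0.02, 1.0, -0.001], [1.0, -0.02, 0.0], [0.0, -0.001, -1.0]]
wrist_force: [-0.4, -0.5, 1.0]
grip_width: 0.353
finger_force: 0.0
```

Emit:
servo_tool(rows=[{"claw":0.35,"dx":0,"dy":0,"dz":0,"roll":0.138},{"claw":0.35,"dx":0,"dy":0,"dz":0,"roll":0.138},{"claw":0.35,"dx":-0.0243,"dy":-0.03,"dz":0,"roll":0},{"claw":0.35,"dx":-0.0243,"dy":-0.03,"dz":0,"roll":0},{"claw":0.35,"dx":-0.0243,"dy":-0.03,"dz":0,"roll":0},{"claw":0.35,"dx":-0.0243,"dy":-0.03,"dz":0,"roll":0},{"claw":0.35,"dx":0,"dy":0,"dz":0,"roll":0},{"claw":0.35,"dx":0,"dy":0,"dz":0,"roll":0}])

```text
time: 20.85
tcp_pos: [0.4258, -0.2039, 0.144]
eef_rot: [[0.293, 0.956, 0.001], [0.956, -0.293, -0.0], [-0.0, 0.001, -1.0]]
wrist_force: [-0.7, -0.1, -1.0]
grip_width: 0.352
finger_force: 0.0
```

```bash
python3 - <<'E'
from h import *
s=st(); i,m=wrist()
x,y=s['tcp_pos'][:2]
o=topdown(i,m,x-.1,x+.2,y-.16,y+.14,.006,2000)
cv2.drawMarker(o,(280,400),(0,255,0),0,30); cv2.imwrite('pics/n1.png',o)
E
```

```text
t 20.85 tcp [ 0.4258 -0.2039  0.144 ] psi 1.273 q [-0.7   0.33  1.81  0.    1.   -0.4 ] grip 0.352
```

View pics/n1.png

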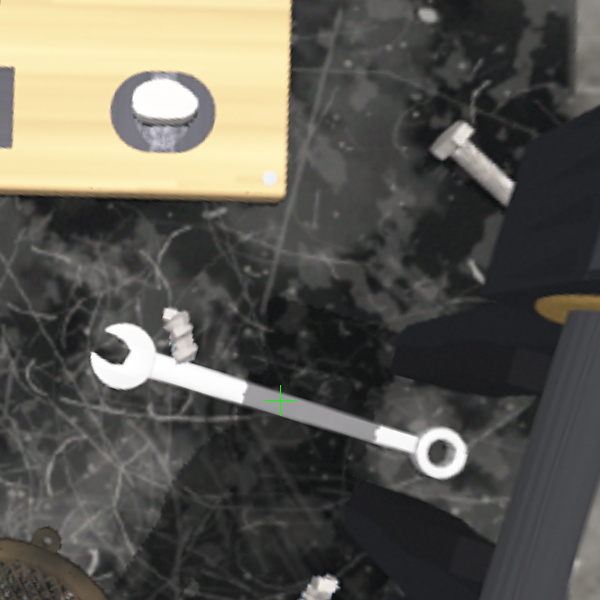

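The plug is inside its oval at (165,102). The spanner shank passes under the TCP mark and its ends are equidistant, so I'll grasp.

Emit:
servo_tool(rows=[{"claw":0.35,"dx":0.0,"dy":-0.0015,"dz":0.03,"roll":0},{"claw":0.35,"dx":0,"dy":0,"dz":0.035,"roll":0},{"claw":0.35,"dx":0,"dy":0,"dz":0.03,"roll":0},{"claw":0.35,"dx":0,"dy":0,"dz":0.018,"roll":0},{"claw":0.35,"dx":0,"dy":0,"dz":0.008,"roll":0},{"claw":0.35,"dx":0,"dy":0,"dz":0,"roll":0},{"claw":0.2,"dx":0,"dy":0,"dz":0,"roll":0},{"claw":0.08,"dx":0,"dy":0,"dz":0,"roll":0},{"claw":0.08,"dx":0,"dy":0,"dz":0,"roll":0},{"claw":0.08,"dx":0,"dy":0,"dz":0,"roll":0},{"claw":0.08,"dx":0,"dy":0,"dz":0,"roll":0}], newtons=30)

```text
time: 22.0
tcp_pos: [0.4245, -0.2032, 0.0228]
eef_rot: [[0.292, 0.957, 0.001], [0.957, -0.292, -0.0], [-0.0, 0.001, -1.0]]
wrist_force: [1.6, 0.8, 3.2]
grip_width: 0.146
finger_force: 30.0
```

Emit:
servo_tool(rows=[{"claw":0.08,"dx":0,"dy":0,"dz":-0.03,"roll":0},{"claw":0.08,"dx":0,"dy":0,"dz":-0.025,"roll":-0.138},{"claw":0.08,"dx":0,"dy":0,"dz":-0.025,"roll":-0.139},{"claw":0.08,"dx":0.0193,"dy":0.038,"dz":0,"roll":0},{"claw":0.08,"dx":0.0193,"dy":0.038,"dz":0,"roll":0},{"claw":0.08,"dx":0.0193,"dy":0.038,"dz":0,"roll":0},{"claw":0.08,"dx":0.0193,"dy":0.038,"dz":0,"roll":0},{"claw":0.08,"dx":0.0193,"dy":0.038,"dz":0,"roll":0},{"claw":0.08,"dx":0.0193,"dy":0.038,"dz":0,"roll":0},{"claw":0.08,"dx":0,"dy":0,"dz":0,"roll":0},{"claw":0.08,"dx":0,"dy":0,"dz":0,"roll":0}])

```text
time: 23.1
tcp_pos: [0.6541, -0.0913, 0.1017]
eef_rot: [[0.018, 1.0, -0.002], [1.0, -0.018, 0.0], [0.0, -0.002, -1.0]]
wrist_force: [-1.4, -1.1, -0.1]
grip_width: 0.144
finger_force: 30.0
```

Emit:
servo_tool(rows=[{"claw":0.08,"dx":0,"dy":0,"dz":0.03,"roll":0},{"claw":0.08,"dx":0,"dy":0,"dz":0.02,"roll":0},{"claw":0.08,"dx":0,"dy":0,"dz":0,"roll":0},{"claw":0.08,"dx":0,"dy":0,"dz":0,"roll":0}])

```text
time: 23.5
tcp_pos: [0.654, -0.0924, 0.0534]
eef_rot: [[0.02, 1.0, -0.0], [1.0, -0.02, -0.0], [-0.0, -0.0, -1.0]]
wrist_force: [0.0, 0.1, 1.1]
grip_width: 0.147
finger_force: 30.0
```

Emit:
servo_tool(rows=[{"claw":0.08,"dx":0,"dy":0,"dz":0.012,"roll":0},{"claw":0.08,"dx":0,"dy":0,"dz":0.008,"roll":0},{"claw":0.08,"dx":0,"dy":0,"dz":0,"roll":0},{"claw":0.08,"dx":0,"dy":0,"dz":0,"roll":0},{"claw":0.3,"dx":0,"dy":0,"dz":0,"roll":0},{"claw":0.3,"dx":0,"dy":0,"dz":0,"roll":0},{"claw":0.3,"dx":0,"dy":0,"dz":0,"roll":0},{"claw":0.3,"dx":0,"dy":0,"dz":-0.03,"roll":0},{"claw":0.3,"dx":0,"dy":0,"dz":-0.04,"roll":0},{"claw":0.3,"dx":0,"dy":0,"dz":-0.045,"roll":0}])

```text
time: 24.5
tcp_pos: [0.6539, -0.0915, 0.1482]
eef_rot: [[0.019, 1.0, -0.002], [1.0, -0.019, 0.001], [0.001, -0.002, -1.0]]
wrist_force: [0.6, -0.1, 0.3]
grip_width: 0.303
finger_force: 0.0
```

Emit:
servo_tool(rows=[{"claw":0.3,"dx":0,"dy":0,"dz":0,"roll":0.128},{"claw":0.3,"dx":0,"dy":0,"dz":0,"roll":0.128},{"claw":0.3,"dx":0,"dy":0,"dz":0,"roll":0.128},{"claw":0.3,"dx":0,"dy":0,"dz":0,"roll":0.128},{"claw":0.3,"dx":0,"dy":0,"dz":0,"roll":0.128},{"claw":0.3,"dx":-0.034,"dy":0.0059,"dz":0,"roll":0},{"claw":0.3,"dx":-0.034,"dy":0.0059,"dz":0,"roll":0},{"claw":0.3,"dx":-0.034,"dy":0.0059,"dz":0,"roll":0},{"claw":0.3,"dx":-0.034,"dy":0.0059,"dz":0,"roll":0},{"claw":0.3,"dx":-0.034,"dy":0.0059,"dz":0,"roll":0},{"claw":0.3,"dx":-0.034,"dy":0.0059,"dz":0,"roll":0},{"claw":0.3,"dx":-0.034,"dy":0.0059,"dz":0,"roll":0}])

```text
time: 25.7
tcp_pos: [0.5406, -0.3063, 0.1477]
eef_rot: [[0.612, 0.791, 0.0], [0.791, -0.612, -0.0], [0.0, 0.0, -1.0]]
wrist_force: [0.4, -0.2, -1.2]
grip_width: 0.3
finger_force: 0.0
```

Emit:
servo_tool(rows=[{"claw":0.3,"dx":0,"dy":0,"dz":0,"roll":0},{"claw":0.3,"dx":0,"dy":0,"dz":0,"roll":0}])

```text
time: 25.9
tcp_pos: [0.5412, -0.3054, 0.1476]
eef_rot: [[0.613, 0.79, 0.0], [0.79, -0.613, 0.0], [0.0, -0.0, -1.0]]
wrist_force: [0.4, -0.1, 0.9]
grip_width: 0.299
finger_force: 0.0
```

```bash
python3 - <<'E'
from h import *
s=st(); i,m=wrist()
x,y=s['tcp_pos'][:2]
o=topdown(i,m,x-.06,x+.16,y-.06,y+.32,.0095,2000)
cv2.drawMarker(o,(640,320),(0,255,0),0,20); cv2.imwrite('pics/b1.png',o)
E
```

```text
t 25.9 tcp [ 0.5412 -0.3054  0.1476] psi 0.911 q [-0.7   0.62  1.33  0.    1.19 -0.04] grip 0.299
```

View pics/b1.png

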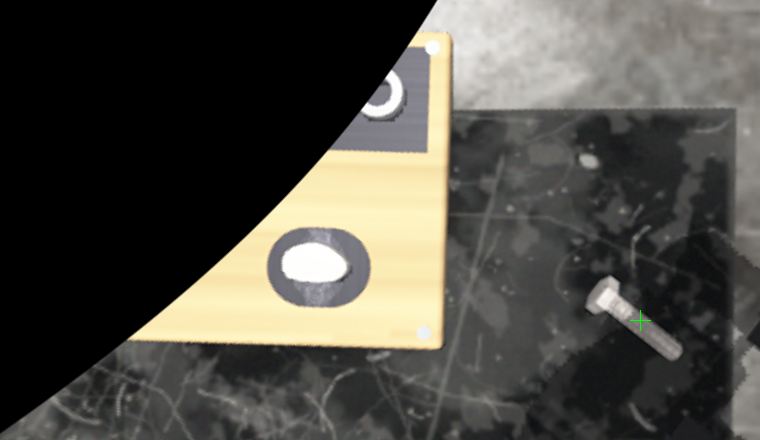

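The bolt runs from (588,290) to (681,357), about 2 mm off the TCP. Correcting and grasping.

Emit:
servo_tool(rows=[{"claw":0.3,"dx":0.001,"dy":-0.002,"dz":0.03,"roll":0},{"claw":0.3,"dx":0,"dy":0,"dz":0.035,"roll":0},{"claw":0.3,"dx":0,"dy":0,"dz":0.033,"roll":0},{"claw":0.3,"dx":0,"dy":0,"dz":0.018,"roll":0},{"claw":0.3,"dx":0,"dy":0,"dz":0.0075,"roll":0},{"claw":0.3,"dx":0,"dy":0,"dz":0,"roll":0},{"claw":0.15,"dx":0,"dy":0,"dz":0,"roll":0},{"claw":0.04,"dx":0,"dy":0,"dz":0,"roll":0},{"claw":0.04,"dx":0,"dy":0,"dz":0,"roll":0},{"claw":0.04,"dx":0,"dy":0,"dz":0,"roll":0},{"claw":0.04,"dx":0,"dy":0,"dz":0,"roll":0}], newtons=25)

```text
time: 27.05
tcp_pos: [0.5407, -0.3032, 0.0246]
eef_rot: [[0.612, 0.791, 0.001], [0.791, -0.612, -0.0], [0.0, 0.001, -1.0]]
wrist_force: [1.0, 1.5, 3.9]
grip_width: 0.102
finger_force: 25.0
```

Emit:
servo_tool(rows=[{"claw":0.04,"dx":0,"dy":0,"dz":-0.03,"roll":0},{"claw":0.04,"dx":0,"dy":0,"dz":-0.03,"roll":-0.128},{"claw":0.04,"dx":0,"dy":0,"dz":-0.03,"roll":-0.128},{"claw":0.04,"dx":0,"dy":0,"dz":0,"roll":-0.128},{"claw":0.04,"dx":0,"dy":0,"dz":0,"roll":-0.128},{"claw":0.04,"dx":0,"dy":0,"dz":0,"roll":-0.128},{"claw":0.04,"dx":0.0335,"dy":0.0031,"dz":0,"roll":0},{"claw":0.04,"dx":0.0335,"dy":0.0031,"dz":0,"roll":0},{"claw":0.04,"dx":0.0335,"dy":0.0031,"dz":0,"roll":0},{"claw":0.04,"dx":0.0335,"dy":0.0031,"dz":0,"roll":0},{"claw":0.04,"dx":0.0335,"dy":0.0031,"dz":0,"roll":0},{"claw":0.04,"dx":0.0335,"dy":0.0031,"dz":0,"roll":0}])

```text
time: 28.25
tcp_pos: [0.5626, -0.1013, 0.114]
eef_rot: [[0.019, 1.0, -0.0], [1.0, -0.019, -0.0], [-0.0, -0.0, -1.0]]
wrist_force: [1.1, -0.2, -1.4]
grip_width: 0.108
finger_force: 25.0
```

Emit:
servo_tool(rows=[{"claw":0.04,"dx":0.0335,"dy":0.0031,"dz":0,"roll":0},{"claw":0.04,"dx":0.0335,"dy":0.0031,"dz":0,"roll":0},{"claw":0.04,"dx":0,"dy":0,"dz":0.03,"roll":0},{"claw":0.04,"dx":0,"dy":0,"dz":0.03,"roll":0},{"claw":0.04,"dx":0,"dy":0,"dz":0,"roll":0},{"claw":0.04,"dx":0,"dy":0,"dz":0,"roll":0}])

```text
time: 28.85
tcp_pos: [0.5704, -0.0359, 0.0546]
eef_rot: [[0.019, 1.0, -0.0], [1.0, -0.019, -0.0], [-0.0, -0.0, -1.0]]
wrist_force: [-0.6, -0.9, 0.1]
grip_width: 0.104
finger_force: 25.0
```

Emit:
servo_tool(rows=[{"claw":0.04,"dx":0,"dy":0,"dz":0.012,"roll":0},{"claw":0.04,"dx":0,"dy":0,"dz":0.0082,"roll":0},{"claw":0.04,"dx":0,"dy":0,"dz":0,"roll":0},{"claw":0.04,"dx":0,"dy":0,"dz":0,"roll":0},{"claw":0.25,"dx":0,"dy":0,"dz":0,"roll":0},{"claw":0.25,"dx":0,"dy":0,"dz":0,"roll":0},{"claw":0.25,"dx":0,"dy":0,"dz":0,"roll":0},{"claw":0.25,"dx":0,"dy":0,"dz":-0.03,"roll":0},{"claw":0.25,"dx":0,"dy":0,"dz":-0.04,"roll":0},{"claw":0.25,"dx":0,"dy":-0.03,"dz":-0.045,"roll":0},{"claw":0.25,"dx":-0.04,"dy":-0.03,"dz":-0.045,"roll":0},{"claw":0.25,"dx":-0.04,"dy":-0.03,"dz":-0.045,"roll":0}])

```text
time: 30.05
tcp_pos: [0.4957, -0.0938, 0.2139]
eef_rot: [[0.017, 1.0, 0.0], [1.0, -0.017, -0.0], [-0.0, 0.0, -1.0]]
wrist_force: [1.3, -0.9, 0.0]
grip_width: 0.252
finger_force: 0.0
```

Emit:
servo_tool(rows=[{"claw":0.25,"dx":-0.03,"dy":0,"dz":0,"roll":0},{"claw":0.25,"dx":0,"dy":0,"dz":0,"roll":0},{"claw":0.25,"dx":0,"dy":0,"dz":0,"roll":0}])

```text
time: 30.35
tcp_pos: [0.4961, -0.1237, 0.2121]
eef_rot: [[0.02, 1.0, -0.0], [1.0, -0.02, 0.001], [0.001, -0.0, -1.0]]
wrist_force: [-0.5, 0.5, -1.1]
grip_width: 0.245
finger_force: 0.0
```

```bash
python3 - <<'E'
from h import *
s=st(); i,m=wrist(); print(-np.array(m['R']).T@m['t'])
o=topdown(i,m,.5,.75,-.22,.33,.012,1400)
cv2.imwrite('pics/f1.png',o)
E
```

```text
t 30.35 tcp [ 0.4961 -0.1237  0.2121] psi 1.551 q [-0.47  0.33  1.61  0.    1.2  -0.45] grip 0.245
[ 0.49858002 -0.04263162  0.33628809]
```

View pics/f1.png

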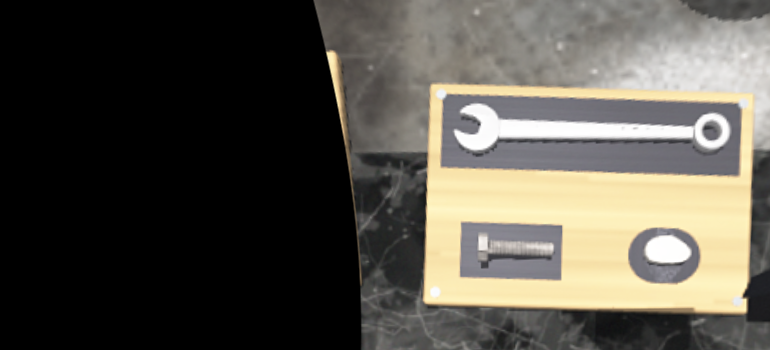

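All five parts lie on their marks. The largest offset is the plug, about 5 mm at (667,249) before parallax, and the limit is 12 mm. The arm is clear, so I'm handing in.

```bash
python3 -c "
from workcell import robot
print(robot.finish_job())"
```

```text
the job is handed in; nothing more can be done
None
```

I placed all five parts on their marks and handed the job in at about 30 s of the 104 s limit; the last pictures show each within about 5 mm of its mark's centre (limit 12 mm), but no verdict was returned.

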